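# Level the ceramic jars on the acrylic risers

### The arm

A 6-joint arm with a two-finger parallel gripper is mounted at the origin on the work surface. World frame = base frame: x ahead of the robot, y to its left, z up, the work surface at z = 0. Lengths are in m, angles in rad, forces in N, time in s.
With the tool pointing down it reaches from about 0.225 to 0.725 m from the base axis. Payload 3.1 kg.
Tool frame: the origin (TCP) lies on the centre line of the jaws, within the pads' length; the fingertips stand 25 mm ahead of it and the grasp point (between the pads) lies 6 mm ahead of it; z points along the fingers, y is the line along which they close (so a half turn about z gives the same grasp; the last joint's range is limited). The gripper opens to 85 mm and grips with 20 to 120 N. Pads are 22 mm wide; open, the fingers measure 114 mm over their backs; the gripper's body (76 mm by 85 mm) begins 54 mm behind the grasp point. The pads swing forward as they close: fully open they stand 13 mm farther back than shut.
Start: joints at [1.073, 0.048, 0.099, 1.622, 0, 1.443], TCP at [0.19, 0.489, 0.256] pointing down, gripper open.
Joint ranges: [-2.91, 2.91], [-0.99, 1.94], [-1.21, 1.42], [-2.12, 2.29], [-1.49, 1.47], [-3.14, 3.14]. Speed limits (rad/s): [2.79, 2.79, 3.14, 3.14, 3.14, 3.14].

### API

Orientations are given as a rotation vector (axis times angle).
In Python, from workcell import robot, grab_frame gives the robot as it stands.
- The arm moves only by the tool arm_command, never from a script. Its argument "motion" is a list of rows, each a list of 7 numbers: the opening, from 0 (shut) to 1 (fully open), then the shift along the tool's x, y, z in mm, then the turn, a rotation vector about the tool's x, y, z in rad. A call has 1 to 12 rows; each row is the pose to reach, as a shift and turn from the pose commanded when the call began, along the tool's axes at that moment; what a row does not reach only later rows make up. A row lasts 1/8 s, in which the tool goes at most 62.5 mm and 10.7 degrees, less where a joint would pass 70% of its speed; a pose out of reach is approached as far as the arm can. A call with a gripper value outside its range is refused whole. The fingers move at their own pace and stop on an object; "squeeze" is the grip in N (left out, the last holds). Time passes only in rows, so rows that repeat a pose let the fingers close. It gives the time, the measured TCP pose, the force, the opening and the grip force at its end, in the units of the state.
- robot.get_obs(): the state, without advancing time (a new reading comes with each control period).
- grab_frame(name): name is "scene" or "top"; returns a dict with "image" (420x560x3 uint8, red, green, blue), "camera_matrix" (3x3 intrinsics, pixels), "view" (4x4, takes a point from world to camera coordinates). Camera axes: x right, y down, z forward; pixel columns grow to the right and rows downward; lengths in m; the calibration is good to about 2 mm. A picture is of the moment at which its call begins. There is no depth.
- robot.hand_in(): hands the job in; it is judged then, once.
The state is a dict: "time_s": time; "joints": joint angles; "qvel": joint speeds; "joint_torque": joint torques, N m; "ee_pos": TCP position; "eef_rot": TCP orientation; "ft_force": force on the tool from outside, world axes, zero at the start; "torque": the same for the moment, N m; "finger_gap": finger opening in m; "gripper_force": force on a finger pad.
Only numpy, scipy, OpenCV 4.12 (cv2) and the standard library are available. Lean on these libraries where they do the work, as an engineer would, in place of code of your own. Each camera call takes 0.05 s, during which the arm holds its last target. There are 200 camera calls.

### The job

Put the three closed ceramic jars up on the three smoked-acrylic risers so that their lids all come out level: the tallest jar on the lowest riser, the middle one on the middle riser and the shortest jar on the highest. Keep each jar upright, set it down gently so that it stands wholly on the riser's round cork pad, and leave the pill case and the scalp brush that stand among the jars where they are.

Things in the scene. Friction and masses are not known exactly. Their poses are not given: they have to be found in the camera images.
- jar_tall_center (a point): The tallest and slimmest of the three closed round white ceramic jars: a plain upright cylinder 48 mm in diameter, 94 mm high to its flat lid top (lid fixed, flush with the wall; on it a knob 16 mm across, 8 mm high). 0.17 to 0.37 kg. Starts upright on the metal shelf (z = 0), anywhere in the row nearest the robot. The point is on its axis, half-way up (47 mm above its underside); z is up along its axis.
- jar_mid_center (a point): The middle-sized of the three closed round white ceramic jars: a plain upright cylinder 54 mm in diameter, 72 mm high to its flat lid top (lid fixed, flush with the wall; on it a knob 16 mm across, 8 mm high). 0.17 to 0.37 kg. Starts upright on the metal shelf (z = 0), anywhere in the row nearest the robot. The point is on its axis, half-way up (36 mm above its underside); z is up along its axis.
- jar_short_center (a point): The shortest and widest of the three closed round white ceramic jars: a plain upright cylinder 62 mm in diameter, 50 mm high to its flat lid top (lid fixed, flush with the wall; on it a knob 16 mm across, 8 mm high). 0.17 to 0.37 kg. Starts upright on the metal shelf (z = 0), anywhere in the row nearest the robot. The point is on its axis, half-way up (25 mm above its underside); z is up along its axis.
- riser_low_pad (a point): The lowest of the three fixed smoked-acrylic risers (bridge-shaped stands beyond the jars). Its flat rectangular top is 120 mm by 136 mm (x by y of its own frame); on its middle is a round cork pad 76 mm in diameter and 2 mm thick, whose top is 26 mm above the shelf. The point is the centre of the pad's top; z is up.
- riser_mid_pad (a point): The middle-height of the three fixed smoked-acrylic risers (bridge-shaped stands beyond the jars). Its flat rectangular top is 112 mm by 118 mm (x by y of its own frame); on its middle is a round cork pad 82 mm in diameter and 2 mm thick, whose top is 48 mm above the shelf. The point is the centre of the pad's top; z is up.
- riser_high_pad (a point): The highest of the three fixed smoked-acrylic risers (bridge-shaped stands beyond the jars). Its flat rectangular top is 102 mm by 106 mm (x by y of its own frame); on its middle is a round cork pad 90 mm in diameter and 2 mm thick, whose top is 70 mm above the shelf. The point is the centre of the pad's top; z is up.
- pill_case_center (a point): Bystander: a red rectangular pill case, 42 x 56 x 18 mm, lying loose on the shelf in the jars' row. The point is its centre. (Beyond the risers, past x = 0.80 m, a fixed two-tier stand 95 mm high holds a comb and a nail clipper: no part in the task.)
- scalp_brush_center (a point): Bystander: a round grey silicone scalp brush, bristles down, 54 mm in diameter, 40 mm high with its small loop on top, lying loose on the shelf in the jars' row. The point is 20 mm above its underside, on its axis.
Mind the look-alikes: they are no part of the job. Leave any blue or orange look-alike of the part that bears jar_mid_center alone.

How it is judged:
By the outcome, as a careful person would: the job done as asked, in the order asked, and still so for the second after the job is handed in, with the robot touching nothing.
It also fails if it takes over 96 s, if anything falls off the work surface, if the arm or the gripper's body presses on something with over 40 N, if the wrist force passes 120 N, or if a joint passes its speed limit or range.

## Working session

There is one attempt and no reset: what is moved stays moved. The work goes in short steps, Python scripts to look and compute and a tool call to move; the robot and the scene stay as the last step left them, time stands still between calls to the robot, and variables do not carry over. Pictures are saved under pics/ and viewed, at most 14 in all, crops included, and the job is handed in when it is done.

Besides the shell and the picture viewer there is one more tool, called after ">>>" as a command line: name --pt "numbers of a row" for each row, then --argument value for the rest. arm_command: Moves the arm, as the interface text tells. Its arguments: {"type":"object","properties":{"motion":{"type":"array"},"squeeze":{"type":"number"}},"required":["motion"]}

```bash
mkdir -p pics && ls && python3 - <<'E'
from workcell import robot, grab_frame
import cv2, numpy as np
for n in("scene","top"):
    f=grab_frame(n); cv2.imwrite(f"pics/{n}0.png",f["image"][:,:,::-1]); print(n,f["camera_matrix"].round(1).tolist(),f["view"].round(3).tolist())
o=robot.get_obs(); print({k:np.round(v,3).tolist() for k,v in o.items()})
E
```

```text
pics
scene [[410.3, 0.0, 284.9], [0.0, 410.3, 206.1], [0.0, 0.0, 1.0]] [[0.361, 0.932, 0.018, -0.199], [0.693, -0.256, -0.674, -0.278], [-0.623, 0.256, -0.739, 1.382], [0.0, 0.0, 0.0, 1.0]]
top [[428.9, 0.0, 286.1], [0.0, 428.9, 210.9], [0.0, 0.0, 1.0]] [[-0.097, -0.995, -0.001, 0.076], [-0.971, 0.095, -0.218, 0.488], [0.217, -0.02, -0.976, 0.81], [0.0, 0.0, 0.0, 1.0]]
{'time_s': 0.1, 'joints': [1.073, 0.049, 0.098, 1.622, 0.0, 1.443], 'qvel': [-0.001, -0.001, 0.004, -0.0, -0.001, -0.001], 'joint_torque': [0.002, -33.985, 32.094, 0.016, -0.0, -0.0], 'ee_pos': [0.19, 0.489, 0.255], 'eef_rot': [-0.577, -3.087, 0.003], 'ft_force': [-0.644, -0.115, -0.465], 'torque': [0.011, 0.021, -0.023], 'gripper_force': 0.0, 'finger_gap': 0.086}
```

View pics/scene0.png

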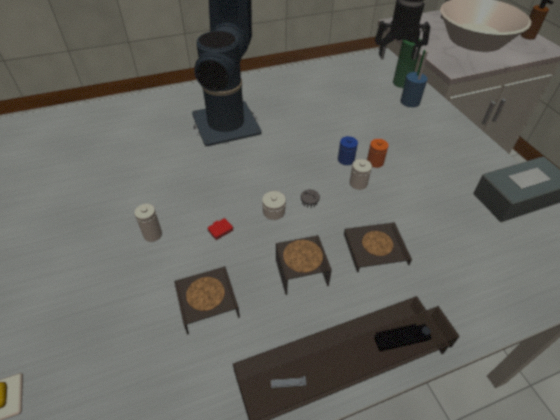

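View pics/top0.png

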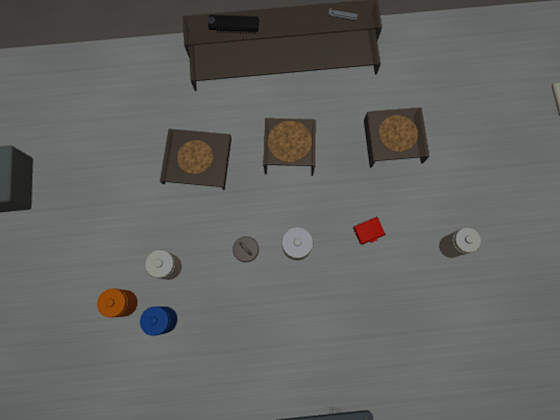

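Top view: lids are tall (467,240), mid white (160,264) and short (297,243), with the look-alikes orange (116,303) and blue (157,320) beside mid. The cork pads are at (195,157), (290,142) and (398,133), probably low, high and mid in that order. I'll check that by size.

```bash
cat > h.py <<'E'
from workcell import robot, grab_frame
import cv2, numpy as np
def cast(f,uv,z):
    K,V=f["camera_matrix"],f["view"]; R,t=V[:3,:3],V[:3,3]
    c=-R.T@t; d=np.c_[np.asarray(uv,float).reshape(-1,2),np.ones(len(np.asarray(uv).reshape(-1,2)))]@np.linalg.inv(K).T@R
    return (c+d*((z-c[2])/d[:,2])[:,None])[:,:2]
def proj(f,p):
    q=f["view"][:3,:3]@np.asarray(p,float)+f["view"][:3,3]; q=f["camera_matrix"]@q; return q[:2]/q[2]
def masks(f):
    h=cv2.cvtColor(f["image"],cv2.COLOR_RGB2HSV); H,S,V=[h[...,i].astype(int) for i in range(3)]
    return dict(cork=(H>5)&(H<22)&(S>90)&(V>60)&(V<210),red=((H<5)|(H>175))&(S>180)&(V>100),white=(V>V_T[0])&(S<40),H=H,S=S,V=V)
V_T=[150]
def blobs(m,box=None,amin=40):
    m=m.astype(np.uint8)
    cs,_=cv2.findContours(cv2.morphologyEx(m,cv2.MORPH_CLOSE,np.ones((3,3))),cv2.RETR_EXTERNAL,cv2.CHAIN_APPROX_NONE)
    return [c[:,0] for c in cs if cv2.contourArea(c)>amin]
def circ(xy):
    A=np.c_[2*xy,np.ones(len(xy))]; s=np.linalg.lstsq(A,(xy**2).sum(1),rcond=None)[0]
    return s[:2],np.sqrt(s[2]+s[0]**2+s[1]**2)
E
python3 - <<'E'
from h import *
for n in("top","scene"):
    f=grab_frame(n); m=masks(f)
    for (u,v) in ([(467,240),(160,264),(297,243),(420,300)] if n=="top" else [(146,211),(361,165),(274,198),(100,300)]):
        print(n,"pix",[(int(m["V"][v+d,u]),int(m["S"][v+d,u])) for d in (-12,-8,-4,0,4,8,12,16)])
    for c in blobs(m["cork"]):
        for z in (.026,.048,.070):
            p,r=circ(cast(f,c,z)); print(n,"cork",c.mean(0).round(),z,p.round(4),"D",round(2000*r,1))
    for c in blobs(m["red"]): print(n,"red",c.mean(0).round(),cast(f,c.mean(0),.018).round(3),cv2.minAreaRect((cast(f,c,.018)*1000).astype(np.float32)))
    for c in blobs(m["white"]): print(n,"white",c.mean(0).round(),cv2.contourArea(c))
E
```

```text
top pix [(142, 11), (141, 7), (124, 19), (136, 6), (141, 7), (141, 9), (89, 46), (109, 7)]
top pix [(143, 12), (143, 12), (127, 14), (144, 5), (145, 12), (143, 11), (141, 20), (112, 5)]
top pix [(148, 14), (149, 15), (144, 5), (148, 10), (152, 15), (148, 16), (150, 15), (53, 63)]
top pix [(109, 7), (114, 9), (112, 7), (112, 9), (110, 5), (110, 7), (108, 7), (109, 5)]
top cork [117. 302.] 0.026 [0.3478 0.3822] D 65.7
top cork [117. 302.] 0.048 [0.3467 0.3737] D 64.1
top cork [117. 302.] 0.07 [0.3457 0.3652] D 62.4
top cork [195. 157.] 0.026 [0.6373 0.2112] D 75.5
top cork [195. 157.] 0.048 [0.6289 0.207 ] D 73.5
top cork [195. 157.] 0.07 [0.6206 0.2028] D 71.6
top cork [289. 141.] 0.026 [0.6533 0.0062] D 94.1
top cork [289. 141.] 0.048 [0.6446 0.0072] D 91.7
top cork [289. 141.] 0.07 [0.6358 0.0082] D 89.4
top cork [398. 133.] 0.026 [ 0.6487 -0.2301] D 83.5
top cork [398. 133.] 0.048 [ 0.6401 -0.2232] D 81.4
top cork [398. 133.] 0.07 [ 0.6314 -0.2162] D 79.3
top red [369. 230.] [[ 0.443 -0.14 ]] ((441.96533203125, -140.3827362060547), (43.819698333740234, 52.50218963623047), 16.784183
[... 1090 characters left out ...]
0.048 [-0.2301 -0.3808] D 400.4
scene cork [88. 91.] 0.07 [-0.1923 -0.3769] D 389.3
scene cork [306.  53.] 0.026 [-0.3167  0.4435] D 367.2
scene cork [306.  53.] 0.048 [-0.2775  0.425 ] D 357.2
scene cork [306.  53.] 0.07 [-0.2384  0.4064] D 347.3
scene cork [541.   8.] 0.026 [-0.3517  1.7006] D 63.3
scene cork [541.   8.] 0.048 [-0.3116  1.648 ] D 61.5
scene cork [541.   8.] 0.07 [-0.2715  1.5954] D 59.8
scene red [220. 228.] [[ 0.447 -0.14 ]] ((445.7028503417969, -140.78762817382812), (41.372764587402344, 49.88691329956055), 16.8367862701416)
scene white [ 11. 396.] 351.5
scene white [144. 210.] 153.0
scene white [273. 199.] 224.0
scene white [362. 165.] 121.5
scene white [479.  16.] 777.0
```

Pads agree in both views: low (0.637, 0.212), high (0.635, 0.009), mid (0.639, -0.222), with diameters 76, 90 and 82 as given. Next are the lids.

```bash
python3 - <<'E'
from h import *
G=dict(tall=((467,240),(146,211),.094,48),mid=((160,264),(361,165),.072,54),short=((297,243),(274,198),.050,62),orange=((113,303),(378,145),.072,54),blue=((155,321),(348,143),.072,54),brush=((246,249),(310,198),.030,54))
for k,g in G.items():
  for i,n in enumerate(("top","scene")):
    f=grab_frame(n); m=masks(f); H,S,V=m["H"],m["S"],m["V"]
    if k=="brush": w=(V<100)
    elif k=="orange": w=(S>150)&(H<20)
    elif k=="blue": w=(S>150)&(H>100)&(H<130)
    else: w=((V>128)&(S<40)) if n=="top" else ((V>140)&(S>18)&(S<60))
    w=w.astype(np.uint8); u,v=g[i]; b=np.zeros_like(w); b[v-28:v+29,u-28:u+29]=1
    cs=blobs(w&b,amin=30)
    for c in cs:
        c=cv2.convexHull(c)[:,0]
        p,r=circ(cast(f,c,g[2])); x=(cast(f,c,g[2])*1000).astype(np.float32); q=cv2.minEnclosingCircle(x)
        print(k,n,c.mean(0).round(),"fit",p.round(4),"D",round(2000*r,1),g[3],"encl",np.round(q[0],1),round(2*q[1],1))
E
```

```text
tall top [468. 239.] fit [ 0.3965 -0.3076] D 45.3 48 encl [ 396.7 -307.6] 45.8
tall scene [143. 211.] fit [ 0.3943 -0.3059] D 44.1 48 encl [ 394.5 -305.3] 45.5
mid top [161. 264.] fit [0.4112 0.282 ] D 51.1 54 encl [411.1 282.1] 51.7
mid scene [362. 165.] fit [0.4093 0.2843] D 48.0 54 encl [408.8 284.3] 49.5
short top [298. 241.] fit [0.4294 0.0127] D 59.5 62 encl [429.4  12.7] 60.7
short scene [274. 199.] fit [0.4267 0.0143] D 58.3 62 encl [426.7  14.4] 59.6
orange top [115. 302.] fit [0.3431 0.3638] D 67.2 54 encl [343.5 363.5] 74.4
orange scene [378. 150.] fit [0.3754 0.356 ] D 104.9 54 encl [377.1 355.8] 123.5
blue top [157. 321.] fit [0.3055 0.287 ] D 62.6 54 encl [304.8 286.7] 67.3
blue scene [348. 142.] fit [0.3078 0.2942] D 47.7 54 encl [308.9 295.6] 51.9
brush top [247. 250.] fit [0.428  0.1175] D 54.2 54 encl [428.  117.5] 55.0
brush scene [309. 197.] fit [0.4396 0.1144] D 60.4 54 encl [440.5 115.6] 67.4
```

```bash
cat >> h.py <<'E'
from scipy.spatial.transform import Rotation as Ro
GOAL=np.array([[-1,0,0],[0,1,0],[0,0,-1.]]) # tool y along world y, pointing down
def go(x,y,z,goal=GOAL):
    o=robot.get_obs(); R=Ro.from_rotvec(o["eef_rot"]).as_matrix()
    print("t",o["time_s"],"pos",o["ee_pos"].round(4),"shift mm",(R.T@(np.array([x,y,z])-o["ee_pos"])*1000).round(1),"turn",Ro.from_matrix(R.T@goal).as_rotvec().round(3),"joints",np.round(o["joints"],2),"F",np.round(o["ft_force"],1),"gap",o["finger_gap"],"gf",o["gripper_force"])
E
python3 -c "
from h import *
go(.3955,-.307,.2)"
```

```text
t 0.8 pos [0.1898 0.4895 0.2563] shift mm [-479.7 -668.3   56.3] turn [ 0.    0.   -0.37] joints [ 1.07  0.05  0.1   1.62 -0.    1.44] F [0.2 0.6 0.2] gap 0.08529950187410443 gf 0.0
```

>>> arm_command --pt "1 -40 -56 0 0 0 -0.05" --pt "1 -80 -111 0 0 0 -0.1" --pt "1 -120 -167 0 0 0 -0.15" --pt "1 -160 -223 0 0 0 -0.2" --pt "1 -200 -278 0 0 0 -0.25" --pt "1 -240 -334 0 0 0 -0.3" --pt "1 -280 -390 0 0 0 -0.37" --pt "1 -320 -446 0 0 0 -0.37" --pt "1 -360 -501 10 0 0 -0.37" --pt "1 -400 -557 20 0 0 -0.37" --pt "1 -440 -613 40 0 0 -0.37" --pt "1 -480 -668 56 0 0 -0.37"

```text
time_s: 2.3
ee_pos: [0.3769, -0.2355, 0.2174]
eef_rot: [0.001, 3.14, -0.001]
ft_force: [1.4, 0.2, 0.0]
finger_gap: 0.0855
gripper_force: 0.0
```

>>> arm_command --pt "1 0 0 0 0 0 0" --pt "1 0 0 0 0 0 0" --pt "1 0 0 0 0 0 0" --pt "1 0 0 0 0 0 0"

```text
time_s: 2.8
ee_pos: [0.3769, -0.2321, 0.2182]
eef_rot: [-0.003, 3.14, -0.002]
ft_force: [-0.0, 0.8, -0.2]
finger_gap: 0.0854
gripper_force: 0.0
```

```bash
python3 -c "
from h import *
go(.3955,-.307,.071)
f=grab_frame('scene'); u,v=map(int,proj(f,[.3955,-.307,.1])); g=f['image'][max(v-90,0):v+60,max(u-100,0):u+100,::-1]
h=grab_frame('top'); u,v=map(int,proj(h,[.3955,-.307,.1])); k=h['image'][v-75:v+75,u-100:560,::-1]
k=cv2.resize(k,(400,450)) ; g=cv2.resize(g,(400,450)); cv2.imwrite('pics/a1.png',np.hstack([g,k]))"
```

```text
t 2.8 pos [ 0.3769 -0.2321  0.2182] shift mm [-18.2 -74.7 147.3] turn [-0.001  0.001  0.002] joints [-0.7  -0.17 -0.19  1.56  0.   -0.71] F [-0.   0.8 -0.2] gap 0.08543660643959607 gf 0.0
```

View pics/a1.png

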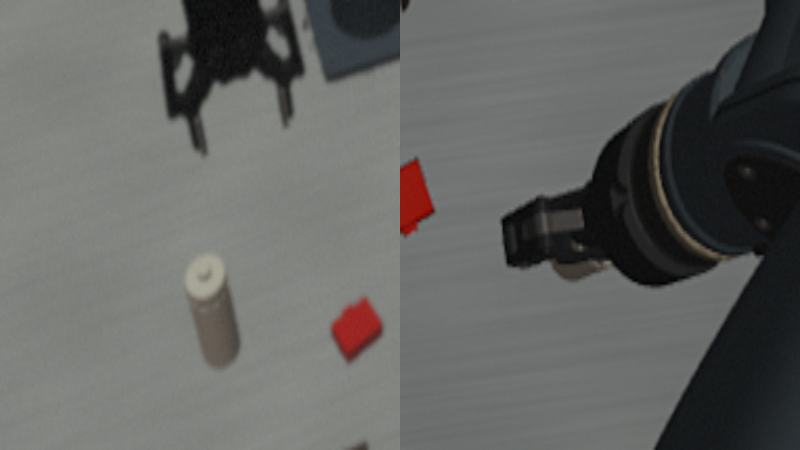

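The tall jar stands free under and beyond the open gripper. The first move ended short because of the speed limits, so I finish the approach and go down.

>>> arm_command --pt "1 -6 -25 0 0 0 0" --pt "1 -12 -50 0 0 0 0" --pt "1 -18 -75 0 0 0 0" --pt "1 -18 -75 30 0 0 0" --pt "1 -18 -75 60 0 0 0" --pt "1 -18 -75 90 0 0 0" --pt "1 -18 -75 110 0 0 0" --pt "1 -18 -75 125 0 0 0" --pt "1 -18 -75 135 0 0 0" --pt "1 -18 -75 142 0 0 0" --pt "1 -18 -75 147 0 0 0" --pt "1 -18 -75 147 0 0 0"

```text
time_s: 4.4
ee_pos: [0.3947, -0.3081, 0.0703]
eef_rot: [0.0, -3.142, -0.0]
ft_force: [-0.3, 0.0, 0.1]
finger_gap: 0.0857
gripper_force: 0.0
```

```bash
python3 -c "
from h import *
go(.3955,-.307,.071)
f=grab_frame('scene'); u,v=map(int,proj(f,[.3955,-.307,.1])); g=f['image'][max(v-90,0):v+60,max(u-100,0):u+100,::-1]
cv2.imwrite('pics/a2.png',cv2.resize(g,None,fx=3,fy=3))"
```

```text
t 4.4 pos [ 0.3947 -0.3081  0.0703] shift mm [-0.8  1.1 -0.7] turn [ 0. -0.  0.] joints [-0.8   0.03 -0.29  1.25  0.   -0.8 ] F [-0.3  0.   0.1] gap 0.08571275081690706 gf 0.0
```

View pics/a2.png

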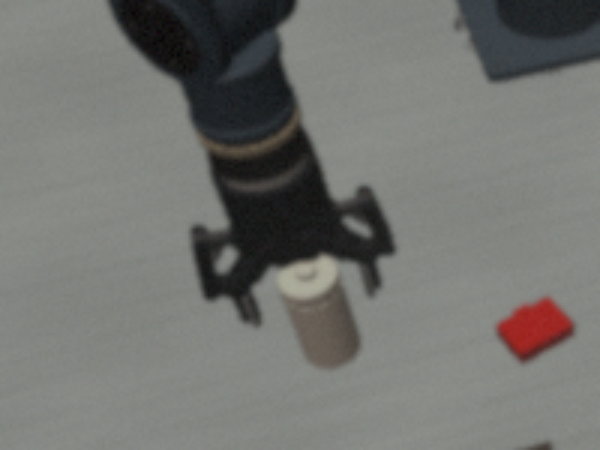

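```bash
python3 -c "
from h import *
f=grab_frame('scene'); u,v=map(int,proj(f,[.3955,-.307,.1])); 
for p in ([.3955,-.307,.094],[.3955,-.307,.102],[.3955,-.307,.045],[.3955,-.307,0],[.3947,-.308-.05,.045],[.3947,-.308+.05,.045],[.3947,-.308+.05,.058],[.3947,-.308-.05,.058]): print(p,((proj(f,p)-[u-100 if u>100 else 0,v-90])*3).round())
"
```

```text
[0.3955, -0.307, 0.094] [305. 275.]
[0.3955, -0.307, 0.102] [302. 269.]
[0.3955, -0.307, 0.045] [319. 314.]
[0.3955, -0.307, 0] [331. 348.]
[0.3947, -0.358, 0.045] [255. 330.]
[0.3947, -0.258, 0.045] [378. 298.]
[0.3947, -0.258, 0.058] [375. 288.]
[0.3947, -0.358, 0.058] [251. 320.]
```

Seen fingertips and lid match the predicted projections within 2 mm, so I close and lift.

>>> arm_command --pt "0.5 0 0 0 0 0 0" --pt "0.5 0 0 0 0 0 0" --pt "0.4 0 0 0 0 0 0" --pt "0.3 0 0 0 0 0 0" --pt "0.2 0 0 0 0 0 0" --pt "0.2 0 0 0 0 0 0" --pt "0.2 0 0 0 0 0 0" --pt "0.2 0 0 0 0 0 0" --squeeze 45

```text
time_s: 5.5
ee_pos: [0.3949, -0.3078, 0.0707]
eef_rot: [-0.001, 3.141, 0.001]
ft_force: [-0.2, 3.8, 4.6]
finger_gap: 0.0468
gripper_force: 46.1
```

>>> arm_command --pt "0.2 0 0 -4 0 0 0" --pt "0.2 0 0 -10 0 0 0" --pt "0.2 0 0 -20 0 0 0" --pt "0.2 0 0 -35 0 0 0" --pt "0.2 0 0 -55 0 0 0" --pt "0.2 0 0 -75 0 0 0" --pt "0.2 0 0 -95 0 0 0" --pt "0.2 0 0 -110 0 0 0" --pt "0.2 0 0 -120 0 0 0" --pt "0.2 0 0 -120 0 0 0" --pt "0.2 0 0 -120 0 0 0"

```text
time_s: 6.88
ee_pos: [0.3943, -0.3078, 0.1894]
eef_rot: [0.0, -3.141, -0.002]
ft_force: [-0.1, 0.2, -3.7]
finger_gap: 0.0469
gripper_force: 46.4
```

```bash
python3 -c "
from h import *
go(.637,.212,.19)
f=grab_frame('scene'); u,v=map(int,proj(f,[.3955,-.307,.2])); g=f['image'][max(v-70,0):v+80,max(u-100,0):u+100,::-1]
cv2.imwrite('pics/a3.png',cv2.resize(g,None,fx=3,fy=3))"
```

```text
t 6.875 pos [ 0.3943 -0.3078  0.1894] shift mm [-2.427e+02  5.198e+02 -3.000e-01] turn [ 0.001 -0.001  0.   ] joints [-0.8  -0.02 -0.1   1.49 -0.   -0.8 ] F [-0.1  0.2 -3.7] gap 0.04690650471954465 gf 46.398049792042
```

View pics/a3.png

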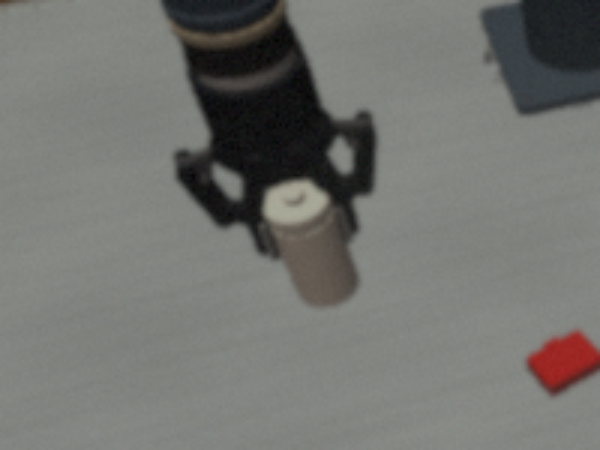

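The tall jar hangs upright in the jaws, lid at (298,203) in the crop. I measure its offset from the TCP from the lid.

```bash
cat >> h.py <<'E'
def lid(z,p,D):
    f=grab_frame("scene"); u,v=proj(f,[*p,z]).astype(int); m=masks(f)
    w=((m["V"]>140)&(m["S"]>18)&(m["S"]<60)).astype(np.uint8); b=np.zeros_like(w); b[max(v-28,0):v+29,max(u-28,0):u+29]=1
    for c in blobs(w&b,amin=30):
        x=cast(f,cv2.convexHull(c)[:,0],z); q,r=circ(x); print("lid",c.mean(0).round(),q.round(4),"D",(2000*r).round(1),D,"encl",np.round(cv2.minEnclosingCircle((x*1000).astype(np.float32))[0],1))
E
python3 -c "
from h import *
p=robot.get_obs()['ee_pos']; lid(.094+p[2]-.0707,p[:2],48)"
```

```text
lid [129. 175.] [ 0.3958 -0.309 ] D 42.9 48 encl [ 395.4 -309.1]
```

>>> arm_command --pt "0.2 -8 17 0 0 0 0" --pt "0.2 -24 50 0 0 0 0" --pt "0.2 -40 85 0 0 0 0" --pt "0.2 -56 120 0 0 0 0" --pt "0.2 -72 155 0 0 0 0" --pt "0.2 -88 190 0 0 0 0" --pt "0.2 -104 225 0 0 0 0" --pt "0.2 -120 260 0 0 0 0" --pt "0.2 -136 290 0 0 0 0" --pt "0.2 -148 318 0 0 0 0" --pt "0.2 -156 335 0 0 0 0" --pt "0.2 -160 343 0 0 0 0"

```text
time_s: 8.48
ee_pos: [0.5545, 0.0361, 0.1899]
eef_rot: [0.002, -3.141, 0.0]
ft_force: [-0.2, -0.1, -2.7]
finger_gap: 0.0472
gripper_force: 46.7
```

```bash
python3 -c "
from h import *
go(.6355,.212,.19)"
```

```text
t 8.475 pos [0.5545 0.0361 0.1899] shift mm [-81.2 175.8  -0.2] turn [-0.    -0.001  0.002] joints [-0.06  0.12  0.05  1.5  -0.   -0.06] F [-0.2 -0.1 -2.7] gap 0.04716680324520213 gf 46.65792664512992
```

>>> arm_command --pt "0.2 -8 17 0 0 0 0" --pt "0.2 -24 50 0 0 0 0" --pt "0.2 -40 85 0 0 0 0" --pt "0.2 -56 120 0 0 0 0" --pt "0.2 -70 150 0 0 0 0" --pt "0.2 -78 168 0 0 0 0" --pt "0.2 -81 176 0 0 0 0" --pt "0.2 -81 176 15 0 0 0" --pt "0.2 -81 176 35 0 0 0" --pt "0.2 -81 176 55 0 0 0" --pt "0.2 -81 176 72 0 0 0" --pt "0.2 -81 176 80 0 0 0"

```text
time_s: 9.98
ee_pos: [0.6344, 0.2099, 0.108]
eef_rot: [-0.001, -3.138, 0.001]
ft_force: [-0.3, 0.0, -2.2]
finger_gap: 0.0466
gripper_force: 46.7
```

```bash
python3 -c "
from h import *
go(.6355,.212,.0967)
p=robot.get_obs()['ee_pos']; lid(.094+p[2]-.0707,p[:2],48)
f=grab_frame('scene'); u,v=map(int,proj(f,[.637,.212,.08])); g=f['image'][v-75:v+75,u-100:u+100,::-1]
cv2.imwrite('pics/a4.png',cv2.resize(g,None,fx=3,fy=3))"
```

```text
t 9.975 pos [0.6344 0.2099 0.108 ] shift mm [-1.2  2.1 11.3] turn [-0.001 -0.003 -0.001] joints [ 0.22  0.44  0.27  1.4  -0.    0.22] F [-0.3  0.  -2.2] gap 0.046616605097168605 gf 46.71940458007157
lid [387. 217.] [0.6378 0.211 ] D 39.2 48 encl [639.8 212.7]
```

View pics/a4.png

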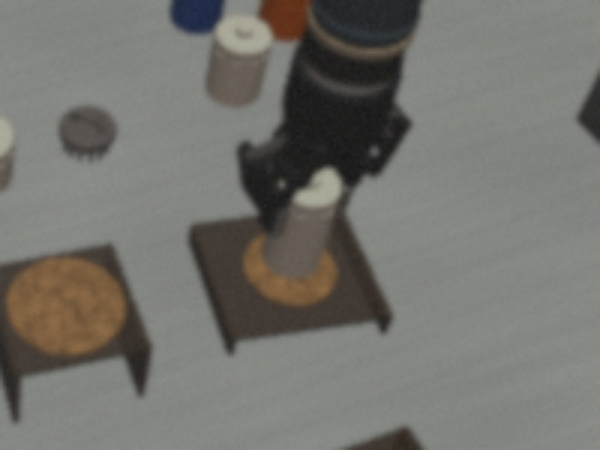

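The jar hangs over the low pad, roughly centred and about 11 mm above it. I lower it slowly.

>>> arm_command --pt "0.2 -1 2 2 0 0 0" --pt "0.2 -1 2 4 0 0 0" --pt "0.2 -1 2 6 0 0 0" --pt "0.2 -1 2 8 0 0 0" --pt "0.2 -1 2 9 0 0 0" --pt "0.2 -1 2 10 0 0 0" --pt "0.2 -1 2 10 0 0 0"

```text
time_s: 10.95
ee_pos: [0.6365, 0.2129, 0.1001]
eef_rot: [0.0, -3.141, 0.0]
ft_force: [0.2, -0.1, -3.3]
finger_gap: 0.0471
gripper_force: 46.7
```

>>> arm_command --pt "0.2 0 0 0.5 0 0 0" --pt "0.2 0 0 1 0 0 0" --pt "0.2 0 0 1 0 0 0"

```text
time_s: 11.32
ee_pos: [0.6365, 0.2129, 0.0992]
eef_rot: [0.0, -3.141, -0.0]
ft_force: [0.3, 0.5, -3.5]
finger_gap: 0.047
gripper_force: 46.7
```

>>> arm_command --pt "0.2 0 0 0.5 0 0 0" --pt "0.2 0 0 1 0 0 0" --pt "0.2 0 0 1.5 0 0 0" --pt "0.2 0 0 1.5 0 0 0"

```text
time_s: 11.82
ee_pos: [0.6365, 0.2129, 0.0976]
eef_rot: [0.0, -3.141, 0.0]
ft_force: [-0.2, -0.5, -2.3]
finger_gap: 0.0473
gripper_force: 46.7
```

>>> arm_command --pt "0.2 0 0 0.5 0 0 0" --pt "0.2 0 0 1 0 0 0" --pt "0.2 0 0 1 0 0 0"

```text
time_s: 12.2
ee_pos: [0.6366, 0.213, 0.0969]
eef_rot: [-0.0, 3.141, 0.0]
ft_force: [-0.8, -0.5, -2.2]
finger_gap: 0.0473
gripper_force: 46.8
```

>>> arm_command --pt "0.2 0 0 0.5 0 0 0" --pt "0.2 0 0 1 0 0 0" --pt "0.2 0 0 1 0 0 0"

```text
time_s: 12.58
ee_pos: [0.6368, 0.213, 0.0968]
eef_rot: [-0.0, 3.14, 0.0]
ft_force: [-1.8, 0.5, 2.4]
finger_gap: 0.0475
gripper_force: 46.9
```

Contact: the force went from -2.2 to +2.4 N. I open the jaws and retreat upward.

>>> arm_command --pt "0.6 0 0 0 0 0 0" --pt "0.7 0 0 0 0 0 0" --pt "0.8 0 0 0 0 0 0" --pt "0.9 0 0 0 0 0 0" --pt "1 0 0 0 0 0 0" --pt "1 0 0 0 0 0 0"

```text
time_s: 13.32
ee_pos: [0.6366, 0.2129, 0.0957]
eef_rot: [-0.0, 3.142, 0.0]
ft_force: [1.0, 0.4, -0.5]
finger_gap: 0.0852
gripper_force: 0.0
```

>>> arm_command --pt "1 0 0 -10 0 0 0" --pt "1 0 0 -25 0 0 0" --pt "1 0 0 -45 0 0 0" --pt "1 0 0 -65 0 0 0" --pt "1 0 0 -85 0 0 0" --pt "1 0 0 -105 0 0 0" --pt "1 0 0 -120 0 0 0" --pt "1 30 10 -120 0 0 0" --pt "1 65 22 -120 0 0 0" --pt "1 100 34 -120 0 0 0" --pt "1 125 45 -120 0 0 0" --pt "1 125 45 -120 0 0 0"

```text
time_s: 14.82
ee_pos: [0.5103, 0.2588, 0.217]
eef_rot: [-0.004, 3.141, 0.001]
ft_force: [0.5, 0.4, -0.1]
finger_gap: 0.0854
gripper_force: 0.0
```

```bash
python3 -c "
from h import *
go(.410,.283,.0485)
lid(.12,[.637,.213],48)
g=grab_frame('scene')['image'][100:310,180:460,::-1]
cv2.imwrite('pics/a5.png',cv2.resize(g,None,fx=2.5,fy=2.5))"
```

```text
t 14.825 pos [0.5103 0.2588 0.217 ] shift mm [100.4  24.4 168.4] turn [0.001 0.001 0.002] joints [0.35 0.16 0.15 1.55 0.   0.35] F [ 0.5  0.4 -0.1] gap 0.0854487912365153 gf 0.0
lid [386. 218.] [0.6359 0.2152] D 45.3 48 encl [635.9 215.9]
```

View pics/a5.png

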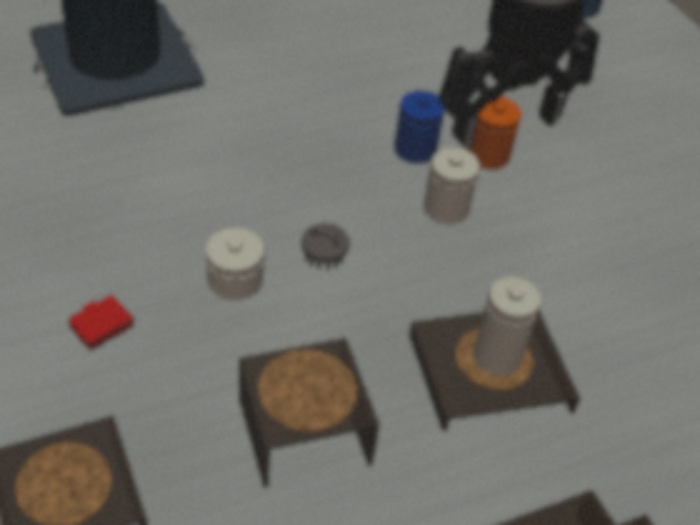

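The tall jar stands upright on the low pad, centred within about 3 mm. Before going down at the mid jar I check the orange and blue positions.

```bash
python3 -c "
from h import *
f=grab_frame('scene')
print(cast(f,[[180+498/2.5,100+110/2.5],[180+421/2.5,100+104/2.5]],.072).round(3))
t=grab_frame('top'); print(cast(t,[[112.5,303],[155,321]],.072).round(3))
lid(.072,[.410,.283],54)"
```

```text
[[0.346 0.376]
 [0.305 0.295]]
[[0.344 0.371]
 [0.304 0.292]]
lid [362. 165.] [0.4094 0.2835] D 50.1 54 encl [408.8 283.6]
```

>>> arm_command --pt "1 25 6 0 0 0 0" --pt "1 50 12 0 0 0 0" --pt "1 75 18 0 0 0 0" --pt "1 100 24 0 0 0 0" --pt "1 100 24 20 0 0 0" --pt "1 100 24 50 0 0 0" --pt "1 100 24 60 0 0 0" --pt "1 100 24 70 0 0 0" --pt "1 100 24 70 0 0 0"

```text
time_s: 16.2
ee_pos: [0.4117, 0.2817, 0.1455]
eef_rot: [-0.0, -3.141, 0.001]
ft_force: [-0.1, 0.3, -0.6]
finger_gap: 0.0854
gripper_force: 0.0
```

```bash
python3 -c "
from h import *
go(.410,.283,.0485)
g=grab_frame('scene')['image'][60:210,270:470,::-1]
cv2.imwrite('pics/a6.png',cv2.resize(g,None,fx=3,fy=3))"
```

```text
t 16.2 pos [0.4117 0.2817 0.1455] shift mm [ 1.6  1.3 97. ] turn [-0.    -0.001 -0.   ] joints [ 0.47 -0.02 -0.18  1.4  -0.    0.47] F [-0.1  0.3 -0.6] gap 0.08543596313825673 gf 0.0
```

View pics/a6.png

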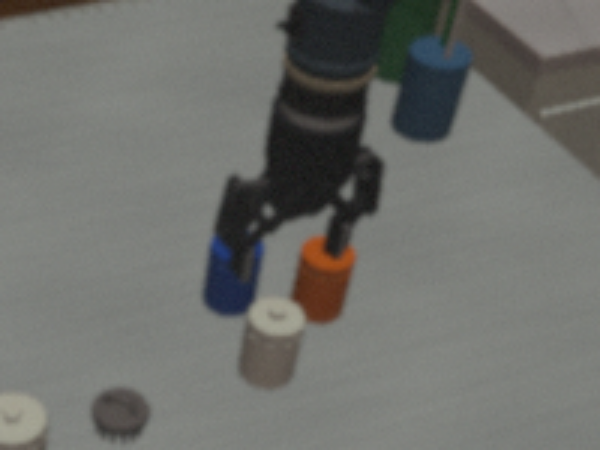

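Orange is at (0.345, 0.373) and blue at (0.305, 0.293), so the fingers clear them by over 35 mm. I descend.

>>> arm_command --pt "1 2 1 15 0 0 0" --pt "1 2 1 35 0 0 0" --pt "1 2 1 55 0 0 0" --pt "1 2 1 72 0 0 0" --pt "1 2 1 85 0 0 0" --pt "1 2 1 93 0 0 0" --pt "1 2 1 97 0 0 0" --pt "1 2 1 97 0 0 0"

```text
time_s: 17.25
ee_pos: [0.4097, 0.283, 0.0488]
eef_rot: [-0.0, 3.141, 0.0]
ft_force: [0.5, 0.5, 0.1]
finger_gap: 0.0856
gripper_force: 0.0
```

>>> arm_command --pt "0.6 0 0 0 0 0 0" --pt "0.6 0 0 0 0 0 0" --pt "0.5 0 0 0 0 0 0" --pt "0.3 0 0 0 0 0 0" --pt "0.2 0 0 0 0 0 0" --pt "0.2 0 0 0 0 0 0" --pt "0.2 0 0 0 0 0 0" --squeeze 45

```text
time_s: 18.12
ee_pos: [0.4102, 0.2834, 0.0496]
eef_rot: [-0.001, 3.14, 0.002]
ft_force: [-0.1, 1.4, 4.8]
finger_gap: 0.0532
gripper_force: 48.1
```

>>> arm_command --pt "0.2 0 0 -4 0 0 0" --pt "0.2 0 0 -10 0 0 0" --pt "0.2 0 0 -20 0 0 0" --pt "0.2 0 0 -35 0 0 0" --pt "0.2 0 0 -55 0 0 0" --pt "0.2 0 0 -75 0 0 0" --pt "0.2 0 0 -95 0 0 0" --pt "0.2 0 0 -115 0 0 0" --pt "0.2 0 0 -130 0 0 0" --pt "0.2 0 -10 -135 0 0 0" --pt "0.2 0 -25 -135 0 0 0" --pt "0.2 0 -30 -135 0 0 0"

```text
time_s: 19.62
ee_pos: [0.409, 0.2513, 0.1828]
eef_rot: [-0.002, -3.14, 0.002]
ft_force: [0.3, -0.2, -3.1]
finger_gap: 0.053
gripper_force: 47.9
```

```bash
python3 -c "
from h import *
go(.639,-.222,.185)
p=robot.get_obs()['ee_pos']; lid(.072+p[2]-.0494,p[:2],54)"
```

```text
t 19.625 pos [0.409  0.2513 0.1828] shift mm [-230.6 -473.    -2.1] turn [-0.001 -0.002 -0.001] joints [ 0.41 -0.07 -0.16  1.48 -0.    0.41] F [ 0.3 -0.2 -3.1] gap 0.05295941350416619 gf 47.94268861413002
lid [361. 129.] [0.4115 0.2533] D 45.6 54 encl [411.  253.2]
```

>>> arm_command --pt "0.2 -8 -17 0 0 0 0" --pt "0.2 -22 -50 0 0 0 0" --pt "0.2 -38 -85 0 0 0 0" --pt "0.2 -55 -120 0 0 0 0" --pt "0.2 -72 -155 0 0 0 0" --pt "0.2 -89 -190 0 0 0 0" --pt "0.2 -106 -225 0 0 0 0" --pt "0.2 -123 -260 0 0 0 0" --pt "0.2 -139 -293 0 0 0 0" --pt "0.2 -153 -322 0 0 0 0" --pt "0.2 -165 -345 0 0 0 0" --pt "0.2 -170 -355 0 0 0 0"

```text
time_s: 21.18
ee_pos: [0.5795, -0.1033, 0.1826]
eef_rot: [-0.002, -3.14, -0.001]
ft_force: [-0.7, -0.5, -3.1]
finger_gap: 0.053
gripper_force: 48.2
```

```bash
python3 -c "
from h import *
go(.638,-.223,.0974)"
```

```text
t 21.175 pos [ 0.5795 -0.1033  0.1826] shift mm [ -58.8 -119.7   85. ] turn [ 0.001 -0.002 -0.002] joints [-0.29  0.21  0.13  1.49  0.   -0.29] F [-0.7 -0.5 -3.1] gap 0.0530136523628204 gf 48.18859577178955
```

>>> arm_command --pt "0.2 -10 -20 0 0 0 0" --pt "0.2 -27 -55 0 0 0 0" --pt "0.2 -44 -90 0 0 0 0" --pt "0.2 -55 -112 0 0 0 0" --pt "0.2 -59 -120 0 0 0 0" --pt "0.2 -59 -120 10 0 0 0" --pt "0.2 -59 -120 28 0 0 0" --pt "0.2 -59 -120 46 0 0 0" --pt "0.2 -59 -120 62 0 0 0" --pt "0.2 -59 -120 72 0 0 0" --pt "0.2 -59 -120 76 0 0 0" --pt "0.2 -59 -120 76 0 0 0"

```text
time_s: 22.68
ee_pos: [0.6387, -0.2221, 0.1078]
eef_rot: [-0.0, 3.142, -0.0]
ft_force: [-0.1, 0.3, -2.9]
finger_gap: 0.053
gripper_force: 48.3
```

```bash
python3 -c "
from h import *
go(.638,-.223,.0974)
p=robot.get_obs()['ee_pos']; lid(.072+p[2]-.0494,p[:2],54)
f=grab_frame('scene'); u,v=map(int,proj(f,[.637,-.222,.08])); g=f['image'][v-75:v+75,u-100:u+100,::-1]
cv2.imwrite('pics/a7.png',cv2.resize(g,None,fx=3,fy=3))"
```

```text
t 22.675 pos [ 0.6387 -0.2221  0.1078] shift mm [ 0.7 -0.9 10.4] turn [-0.  0.  0.] joints [-0.43  0.46  0.29  1.41 -0.   -0.43] F [-0.1  0.3 -2.9] gap 0.05301980143911965 gf 48.25658977031708
lid [201. 276.] [ 0.6478 -0.2226] D 41.5 54 encl [ 647.2 -222.2]
```

View pics/a7.png

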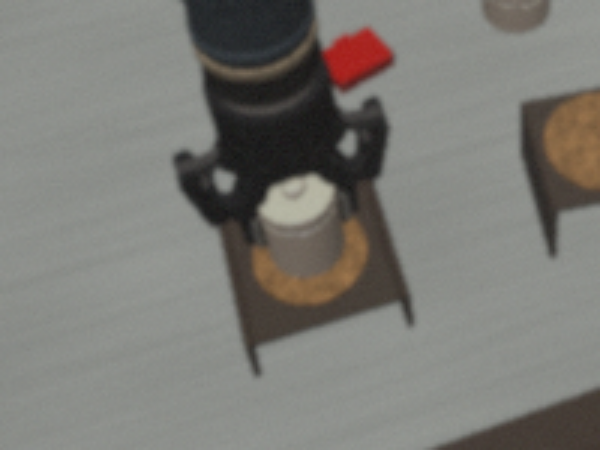

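The mid jar hangs over the mid pad, about 10 mm above it and laterally centred. I lower it.

>>> arm_command --pt "0.2 1 -1 2 0 0 0" --pt "0.2 1 -1 4 0 0 0" --pt "0.2 1 -1 6 0 0 0" --pt "0.2 1 -1 7.5 0 0 0" --pt "0.2 1 -1 8.5 0 0 0" --pt "0.2 1 -1 9 0 0 0" --pt "0.2 1 -1 9 0 0 0"

```text
time_s: 23.65
ee_pos: [0.6376, -0.2231, 0.0987]
eef_rot: [0.0, -3.142, 0.0]
ft_force: [0.5, -0.5, -3.3]
finger_gap: 0.0533
gripper_force: 48.3
```

>>> arm_command --pt "0.2 0 0 0.5 0 0 0" --pt "0.2 0 0 1 0 0 0" --pt "0.2 0 0 1 0 0 0"

```text
time_s: 24.02
ee_pos: [0.6376, -0.2231, 0.0977]
eef_rot: [0.0, -3.142, 0.0]
ft_force: [-0.5, -0.2, -3.1]
finger_gap: 0.0531
gripper_force: 48.3
```

>>> arm_command --pt "0.2 0 0 0.5 0 0 0" --pt "0.2 0 0 1 0 0 0" --pt "0.2 0 0 1 0 0 0"

```text
time_s: 24.4
ee_pos: [0.6377, -0.2231, 0.0977]
eef_rot: [-0.0, 3.141, -0.0]
ft_force: [-3.5, 0.9, 2.6]
finger_gap: 0.0532
gripper_force: 48.5
```

Contact. I release, rise and head for the short jar.

>>> arm_command --pt "0.7 0 0 0 0 0 0" --pt "0.75 0 0 0 0 0 0" --pt "0.8 0 0 0 0 0 0" --pt "0.9 0 0 0 0 0 0" --pt "1 0 0 0 0 0 0" --pt "1 0 0 0 0 0 0"

```text
time_s: 25.15
ee_pos: [0.6377, -0.2231, 0.0967]
eef_rot: [0.0, -3.142, 0.0]
ft_force: [-0.2, -1.0, 1.0]
finger_gap: 0.0855
gripper_force: 0.0
```

>>> arm_command --pt "1 0 0 -10 0 0 0" --pt "1 0 0 -25 0 0 0" --pt "1 0 0 -45 0 0 0" --pt "1 0 0 -65 0 0 0" --pt "1 0 0 -85 0 0 0" --pt "1 0 0 -95 0 0 0" --pt "1 25 20 -95 0 0 0" --pt "1 55 50 -95 0 0 0" --pt "1 85 80 -95 0 0 0" --pt "1 115 110 -95 0 0 0" --pt "1 140 135 -95 0 0 0" --pt "1 140 135 -95 0 0 0"

```text
time_s: 26.65
ee_pos: [0.4961, -0.0865, 0.1922]
eef_rot: [0.003, -3.141, -0.0]
ft_force: [1.0, -1.5, -0.5]
finger_gap: 0.0855
gripper_force: 0.0
```

```bash
python3 -c "
from h import *
go(.4285,.0135,.16)
lid(.120,[.637,-.222],54); lid(.12,[.637,.213],48); lid(.05,[.428,.0135],62)"
```

```text
t 26.65 pos [ 0.4961 -0.0865  0.1922] shift mm [ 67.4 100.2  32.2] turn [ 0.    -0.     0.002] joints [-0.31 -0.01 -0.09  1.49  0.   -0.31] F [ 1.  -1.5 -0.5] gap 0.08552510381732492 gf 0.0
lid [200. 275.] [ 0.6373 -0.2229] D 51.3 54 encl [ 637.4 -222.7]
lid [386. 218.] [0.636  0.2154] D 45.6 48 encl [636.2 215.3]
lid [274. 199.] [0.4272 0.0146] D 58.9 62 encl [427.1  14.6]
```

Mid is centred on its pad within about 2 mm. I move over the short jar.

>>> arm_command --pt "1 17 25 8 0 0 0" --pt "1 34 50 16 0 0 0" --pt "1 50 75 24 0 0 0" --pt "1 63 94 32 0 0 0" --pt "1 67 100 50 0 0 0" --pt "1 67 100 70 0 0 0" --pt "1 67 100 80 0 0 0" --pt "1 67 100 85 0 0 0" --pt "1 67 100 85 0 0 0"

```text
time_s: 27.92
ee_pos: [0.4309, 0.0116, 0.1068]
eef_rot: [-0.001, -3.142, 0.0]
ft_force: [-0.1, -0.1, 1.0]
finger_gap: 0.0854
gripper_force: 0.0
```

```bash
python3 -c "
from h import *
go(.4285,.0135,.037)
g=grab_frame('scene')['image'][120:250,190:370,::-1]
cv2.imwrite('pics/a8.png',cv2.resize(g,None,fx=3.5,fy=3.5))"
```

```text
t 27.925 pos [0.4309 0.0116 0.1068] shift mm [ 2.4  1.9 69.8] turn [-0. -0. -0.] joints [-0.13 -0.18 -0.41  1.34 -0.   -0.13] F [-0.1 -0.1  1. ] gap 0.08540413956912882 gf 0.0
```

View pics/a8.png

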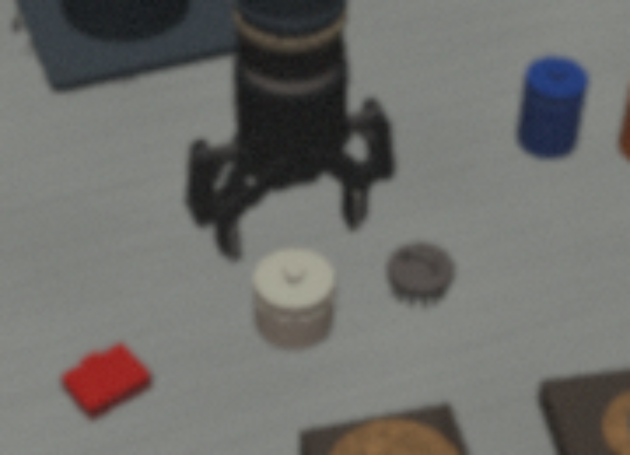

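The open fingers straddle the short jar, and the brush at (420,270) stays clear of the right finger. I descend.

>>> arm_command --pt "1 2 2 10 0 0 0" --pt "1 2 2 22 0 0 0" --pt "1 2 2 36 0 0 0" --pt "1 2 2 48 0 0 0" --pt "1 2 2 58 0 0 0" --pt "1 2 2 65 0 0 0" --pt "1 2 2 69 0 0 0" --pt "1 2 2 69 0 0 0"

```text
time_s: 28.98
ee_pos: [0.4285, 0.0139, 0.0376]
eef_rot: [0.0, -3.141, -0.0]
ft_force: [-0.6, -0.8, 0.2]
finger_gap: 0.0852
gripper_force: 0.0
```

>>> arm_command --pt "0.7 0 0 0 0 0 0" --pt "0.7 0 0 0 0 0 0" --pt "0.6 0 0 0 0 0 0" --pt "0.4 0 0 0 0 0 0" --pt "0.3 0 0 0 0 0 0" --pt "0.3 0 0 0 0 0 0" --pt "0.3 0 0 0 0 0 0" --squeeze 45

```text
time_s: 29.85
ee_pos: [0.4292, 0.0139, 0.0386]
eef_rot: [-0.0, 3.14, 0.0]
ft_force: [-0.4, 1.5, 5.7]
finger_gap: 0.0609
gripper_force: 49.6
```

>>> arm_command --pt "0.3 0 0 -4 0 0 0" --pt "0.3 0 0 -10 0 0 0" --pt "0.3 0 0 -20 0 0 0" --pt "0.3 0 0 -35 0 0 0" --pt "0.3 0 0 -55 0 0 0" --pt "0.3 0 0 -75 0 0 0" --pt "0.3 0 0 -95 0 0 0" --pt "0.3 0 0 -108 0 0 0" --pt "0.3 0 0 -112 0 0 0" --pt "0.3 -10 0 -112 0 0 0" --pt "0.3 -30 0 -112 0 0 0" --pt "0.3 -40 0 -112 0 0 0"

```text
time_s: 31.35
ee_pos: [0.4692, 0.0139, 0.1487]
eef_rot: [0.0, -3.14, -0.0]
ft_force: [0.5, -0.4, -3.0]
finger_gap: 0.0608
gripper_force: 49.3
```

```bash
python3 -c "
from h import *
go(.634,.008,.148)
p=robot.get_obs()['ee_pos']; lid(.05+p[2]-.038,p[:2],62)"
```

```text
t 31.35 pos [0.4692 0.0139 0.1487] shift mm [-164.8   -6.     0.4] turn [ 0.    -0.001  0.   ] joints [-0.11 -0.09 -0.25  1.41  0.   -0.11] F [ 0.5 -0.4 -3. ] gap 0.060840080165989886 gf 49.3256351351738
lid [280. 179.] [0.4704 0.0153] D 55.0 62 encl [467.6  13.5]
```

>>> arm_command --pt "0.3 -10 0 0 0 0 0" --pt "0.3 -28 -1 0 0 0 0" --pt "0.3 -50 -2 0 0 0 0" --pt "0.3 -75 -3 0 0 0 0" --pt "0.3 -100 -4 0 0 0 0" --pt "0.3 -125 -5 0 0 0 0" --pt "0.3 -147 -6 0 0 0 0" --pt "0.3 -160 -6 0 0 0 0" --pt "0.3 -165 -6 0 0 0 0" --pt "0.3 -165 -6 12 0 0 0" --pt "0.3 -165 -6 25 0 0 0" --pt "0.3 -165 -6 30 0 0 0"

```text
time_s: 32.9
ee_pos: [0.6318, 0.0081, 0.1174]
eef_rot: [0.0, -3.138, -0.001]
ft_force: [-0.2, 0.4, -2.8]
finger_gap: 0.0608
gripper_force: 49.3
```

```bash
python3 -c "
from h import *
go(.634,.008,.108)
f=grab_frame('scene'); u,v=map(int,proj(f,[.635,.008,.09])); g=f['image'][v-75:v+75,u-100:u+100,::-1]
cv2.imwrite('pics/a9.png',cv2.resize(g,None,fx=3,fy=3))"
```

```text
t 32.9 pos [0.6318 0.0081 0.1174] shift mm [-2.2 -0.1  9.4] turn [ 0.    -0.004  0.   ] joints [-0.09  0.34  0.16  1.39 -0.   -0.09] F [-0.2  0.4 -2.8] gap 0.06076150890296733 gf 49.333566427230835
```

View pics/a9.png

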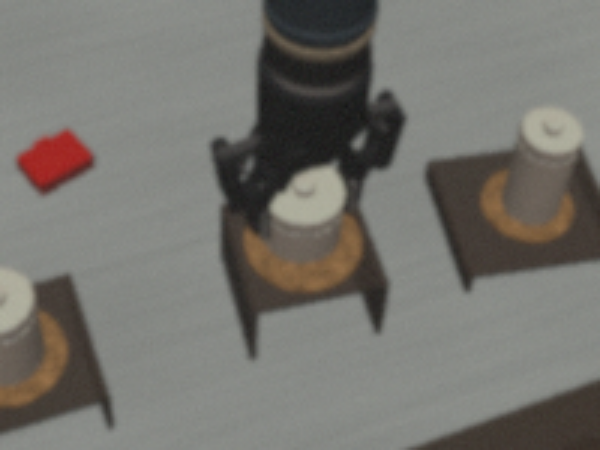

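The short jar hangs over the high pad, about 9 mm above it and centred. I lower it.

>>> arm_command --pt "0.3 -2 0 2 0 0 0" --pt "0.3 -2 0 4 0 0 0" --pt "0.3 -2 0 5.5 0 0 0" --pt "0.3 -2 0 6.5 0 0 0" --pt "0.3 -2 0 7 0 0 0" --pt "0.3 -2 0 7 0 0 0"

```text
time_s: 33.7
ee_pos: [0.6356, 0.008, 0.1127]
eef_rot: [-0.0, 3.142, -0.0]
ft_force: [-1.3, 0.7, -1.9]
finger_gap: 0.0611
gripper_force: 49.3
```

>>> arm_command --pt "0.3 0 0 0.5 0 0 0" --pt "0.3 0 0 1 0 0 0" --pt "0.3 0 0 1 0 0 0"

```text
time_s: 34.08
ee_pos: [0.6355, 0.008, 0.1117]
eef_rot: [0.0, -3.141, 0.0]
ft_force: [0.6, -0.1, -2.0]
finger_gap: 0.0607
gripper_force: 49.3
```

>>> arm_command --pt "0.3 0 0 0.5 0 0 0" --pt "0.3 0 0 1 0 0 0" --pt "0.3 0 0 1.5 0 0 0" --pt "0.3 0 0 1.5 0 0 0"

```text
time_s: 34.58
ee_pos: [0.6355, 0.0079, 0.1101]
eef_rot: [0.0, -3.141, -0.0]
ft_force: [-0.6, -0.5, -2.1]
finger_gap: 0.0611
gripper_force: 49.3
```

>>> arm_command --pt "0.3 0 0 0.5 0 0 0" --pt "0.3 0 0 1 0 0 0" --pt "0.3 0 0 1 0 0 0"

```text
time_s: 34.95
ee_pos: [0.6356, 0.0079, 0.1092]
eef_rot: [0.0, -3.142, 0.0]
ft_force: [0.6, 0.5, -2.0]
finger_gap: 0.0612
gripper_force: 49.3
```

>>> arm_command --pt "0.3 0 0 0.5 0 0 0" --pt "0.3 0 0 1 0 0 0" --pt "0.3 0 0 1 0 0 0"

```text
time_s: 35.33
ee_pos: [0.6356, 0.0079, 0.1087]
eef_rot: [-0.0, 3.141, -0.0]
ft_force: [-1.2, 0.4, -1.0]
finger_gap: 0.0613
gripper_force: 49.3
```

>>> arm_command --pt "0.3 0 0 0.3 0 0 0" --pt "0.3 0 0 0.6 0 0 0" --pt "0.3 0 0 0.6 0 0 0"

```text
time_s: 35.7
ee_pos: [0.6356, 0.0079, 0.1086]
eef_rot: [-0.0, 3.141, -0.0]
ft_force: [-3.2, 0.5, 5.1]
finger_gap: 0.0612
gripper_force: 49.6
```

Contact. I release, rise and back away.

>>> arm_command --pt "0.75 0 0 0 0 0 0" --pt "0.8 0 0 0 0 0 0" --pt "0.9 0 0 0 0 0 0" --pt "1 0 0 0 0 0 0" --pt "1 0 0 0 0 0 0" --pt "1 0 0 0 0 0 0"

```text
time_s: 36.45
ee_pos: [0.6356, 0.0079, 0.1076]
eef_rot: [-0.0, 3.142, 0.0]
ft_force: [-0.9, -0.1, 0.1]
finger_gap: 0.0854
gripper_force: 0.0
```

>>> arm_command --pt "1 0 0 -10 0 0 0" --pt "1 0 0 -25 0 0 0" --pt "1 0 0 -45 0 0 0" --pt "1 0 0 -65 0 0 0" --pt "1 0 0 -85 0 0 0" --pt "1 0 0 -105 0 0 0" --pt "1 35 0 -115 0 0 0" --pt "1 75 0 -115 0 0 0" --pt "1 115 0 -115 0 0 0" --pt "1 155 0 -115 0 0 0" --pt "1 190 0 -115 0 0 0" --pt "1 220 0 -115 0 0 0"

```text
time_s: 37.95
ee_pos: [0.4147, 0.0079, 0.2244]
eef_rot: [-0.0, 3.139, -0.001]
ft_force: [0.1, -0.1, 1.0]
finger_gap: 0.0856
gripper_force: 0.0
```

>>> arm_command --pt "1 0 0 0 0 0 0" --pt "1 0 0 0 0 0 0" --pt "1 0 0 0 0 0 0" --pt "1 0 0 0 0 0 0"

```text
time_s: 38.45
ee_pos: [0.4161, 0.0079, 0.2226]
eef_rot: [0.0, -3.141, -0.0]
ft_force: [-0.8, -0.2, 0.8]
finger_gap: 0.0856
gripper_force: 0.0
```

```bash
python3 -c "
from h import *
go(.4285,.0135,.22)
lid(.120,[.637,-.222],54); lid(.12,[.637,.213],48); lid(.12,[.635,.008],62)
f=grab_frame('scene')
for c in blobs(masks(f)['red']): print('red',cast(f,c.mean(0),.018).round(3))
g=f['image'][100:340,130:450,::-1]
cv2.imwrite('pics/a10.png',cv2.resize(g,None,fx=2.4,fy=2.4))"
```

```text
t 38.45 pos [0.4161 0.0079 0.2226] shift mm [-12.4   5.6   2.6] turn [ 0. -0.  0.] joints [-0.14 -0.24 -0.24  1.58  0.   -0.14] F [-0.8 -0.2  0.8] gap 0.08560002605294195 gf 0.0
lid [200. 275.] [ 0.6373 -0.223 ] D 51.3 54 encl [ 637.2 -222.9]
lid [386. 218.] [0.6359 0.2153] D 45.4 48 encl [635.9 215.9]
lid [303. 242.] [0.6339 0.0081] D 59.2 62 encl [633.8   8.1]
red [[ 0.447 -0.14 ]]
```

View pics/a10.png

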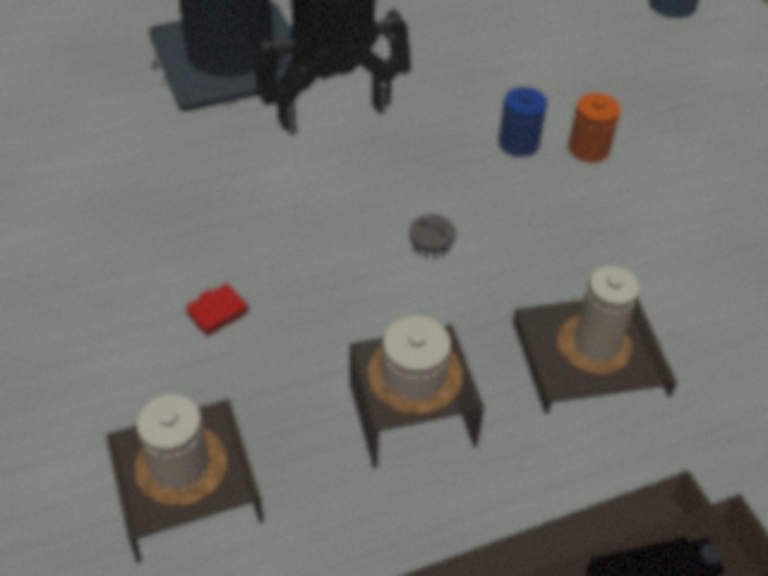

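All three jars stand upright inside their pads: mid at (170,440), short at (417,360) and tall at (607,315). The pill case and brush are where they were, and the arm is clear.

```bash
python3 -c "
from workcell import robot
print(robot.hand_in())"
```

```text
the job is handed in; nothing more can be done
None
```

The job is handed in at about 38 s of the 96 s: the tall, mid and short jars stand upright on the low, mid and high risers, each within about 4 mm of its pad's centre by camera; the pill case measured unmoved and the brush looks undisturbed.

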